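# Rock the blade grid off the chip cutter and stand it to dry

### The arm

A 6-joint arm with a two-finger parallel gripper is mounted at the origin on the work surface. World frame = base frame: x ahead of the robot, y to its left, z up, the work surface at z = 0. Lengths are in mm, angles in rad, forces in N, time in s.
With the tool pointing down it reaches from about 350 to 775 mm from the base axis. Payload 7.3 kg.
Tool frame: the origin (TCP) lies at the centre of the arm's flange, where the gripper is bolted on; the fingertips stand 178 mm ahead of it and the grasp point (between the pads) lies 159 mm ahead of it (bot.grasp_offset is the distance from the TCP to the grasp point, in mm); z points along the fingers, y is the line along which they close (so a half turn about z gives the same grasp; the last joint's range is limited). The gripper opens to 92 mm and grips with 3 to 60 N. Pads are 19 mm wide; open, the fingers measure 130 mm over their backs; the gripper's body (75 mm by 190 mm) begins 47 mm behind the grasp point.
Start: joints at [-1.32, 0.342, 1.524, -0, 1.275, -0.146], TCP at [202.916, -484.203, 404.741] pointing down, gripper open.
Joint ranges: [-2.53, 2.53], [-0.77, 2.02], [0.04, 2.7], [-1, 4.14], [0.28, 2.66], [-3.11, 3.11]. Speed limits (rad/s): [2.57, 2.57, 3.14, 3.14, 3.14, 3.14].

### API

Orientations are given as a unit quaternion [x, y, z, w].
In Python, from station import bot, vision gives the robot as it stands.
- The arm moves only by the tool play_rows, never from a script. Its argument "increments" is a list of rows, each an object of numbers: "tx", "ty", "tz": the shift along the tool's x, y, z each as a share of 500 mm, from -1 to 1; "spin": the turn about the tool's z as a share of 45 degrees, from -1 to 1; "claw": the opening, from 0 (shut) to 1 (fully open). In form: [{"tx": .., "ty": .., "tz": .., "spin": .., "claw": ..}, ...]. A call has 1 to 12 rows; each row is the pose to reach, as a shift and turn from the pose commanded when the call began, along the tool's axes at that moment; what a row does not reach only later rows make up. A row lasts 1/10 s, in which the tool goes at most 50 mm and 8.59 degrees, less where a joint would pass 70% of its speed; a pose out of reach is approached as far as the arm can. A call with a number of a shift or a turn outside -1 to 1 is refused whole. A call with a gripper value outside its range is refused whole. The fingers move at their own pace and stop on an object; "newtons" is the grip in N (left out, the last holds). Time passes only in rows, so rows that repeat a pose let the fingers close. It gives the time, the measured TCP pose, the force, the opening and the grip force at its end, in the units of the state.
- bot.get_obs(): the state, without advancing time (a new reading comes with each control period).
- vision.capture(name): name is "side" or "top" or "wrist"; returns the picture (420x560x3 uint8, blue, green, red); there is no depth.
- vision.get_calibration(name): a dict with "camera_matrix" (3x3 intrinsics, pixels), "R" (3x3) and "t" (3): a world point X has camera coordinates R X + t. Camera axes: x right, y down, z forward; pixel columns grow to the right and rows downward; lengths in mm; the calibration is good to about 2 mm. A picture is of the moment at which its call begins: read the wrist's pose just before it. get_calibration takes no time and is no camera call; for the wrist camera it gives the pose at the moment of the call.
- bot.hand_in(): hands the job in; it is judged then, once.
The state is a dict: "time": time; "q": joint angles; "joint_vel": joint speeds; "joint_efforts": joint torques, N m; "tcp_pos": TCP position; "orientation": TCP orientation; "wrist_force": force on the tool from outside, world axes, zero at the start; "moment": the same for the moment, N m; "finger_gap": finger opening in mm; "grasp_force": force on a finger pad.
Only numpy, scipy, OpenCV 4.12 (cv2) and the standard library are available. Lean on these libraries where they do the work, as an engineer would, in place of code of your own. Each camera call takes 0.05 s, during which the arm holds its last target. There are 200 camera calls.

### The job

The blade grid is stuck fast on the two sprung pins of the chip cutter. Rock it loose by easing up the two ends of its top rail in turn, never letting one end get more than about a centimetre ahead of the other, until both ends are loose on the pins; then lift it off and stand it upright in the free slot of the drying rack, letting go only once it stands on the slot's floor. Leave the other grid and the cups where they are.

Things in the scene. Friction and masses are not known exactly. Their poses are not given: they have to be found in the camera images.
- cutter: Chip cutter: white bed on rubber feet, fixed. Origin on the table midway between its two pins; x runs along the machine, away from the mouth, y along the line of the pins, z up. Bed 156 mm wide (y), x from -50 to +295 mm, top 55 mm above the table. Pusher, rods, lever: x 25 to 480 mm, lower than 140 mm. Four guide posts 75 mm tall at x +-20, y +-42 mm, 2 mm clear of the grid.
- pin_left (a point): Tip of the locating pin at the cutter's y = +60 mm, 27 mm above the bed; an upright steel pin 8 mm thick with a sprung cheek bulging to each side (+x, -x) 12 mm above the bed. By friction (12 to 18 N) it holds that end of the grid at any height until the end is raised 14 mm; then that end is loose and rests on the cheeks, about 14 mm above the bed.
- pin_right (a point): The same for the other pin, at the cutter's y = -60 mm. A lean of the grid of more than 5 degrees (one rail end 17 mm above the other) would bend the pins while it is on them; raised 27 mm it is wholly clear of them.
- grid_centre (a point): The stuck blade grid: upright aluminium frame with fine crossed blades, 116 mm tall, 0.4 to 0.65 kg. The point is its centre, 58 mm above its underside and, seated, 113 mm above the table; x through its thickness, y along its rail, z up, as the cutter's axes when seated. Frame below the rail 96 mm wide (y), 26 mm thick (x).
- grid_rail (a point): Centre of that grid's straight top rail, 190 mm long (y), 18 mm thick (x), 16 mm high, 50 mm above the grid's centre. Its last 47 mm at each end overhang the frame with free space below.
- grid_foot (a point): Middle of the underside of that grid's foot, which is 150 mm long (y), 26 mm thick (x), 16 mm high, with two bores through it (16 mm in x, 18 mm in y) at y = +-60 mm that sit over the pins. Seated, it lies on the bed.
- rack: Steel wire drying rack on a drip tray, 190 mm (x) by 215 mm (y), 64 mm tall, fixed; origin on the table under its centre, z up. Two slots along y: x = -40 mm (free) and x = +40 mm (holding the other grid).
- free_slot (a point): Middle of the free slot's floor, 16 mm above the table; axes as the rack's, slot along y. 33 mm wide (x) between wire rails whose tops are 48 mm above this floor, 162 mm long (y) between end wires 22 mm above it. It takes the grid's foot, grid upright, rail along y, either way round; the grid's centre is then 58 mm above this point.
- spare_centre (a point): The other grid, same size and shape with coarser blades, standing in the rack's other slot, 80 mm from the free one; the point is its centre, axes as for the stuck grid. Not to be disturbed.
- cup_centre (a point): Black cup standing on the table between cutter and rack, the farther of two from the robot, 72 mm across, 78 mm tall; the point is its centre. Not to be disturbed.
- cup2_centre (a point): The nearer black cup, the same size, also between cutter and rack; the point is its centre. Not to be disturbed.
Not all that is in view belongs to the job. What is shaped like the part that bears grid_centre but orange or purple is not meant.

How it is judged (in metres and radians):
On the way, in this order (a step that is already met when the one before it is completed fails the run):
1. one end of the grid's rail has been eased up ahead of the other (by 3 mm or more) while the grid is still down on its pins ((angle between grid_centre's own y axis and vertical below 1.5548 rad or angle between grid_centre's own y axis and vertical above 1.5868 rad) and z of grid_centre in the frame of cutter below 0.125 m and horizontal distance between grid_centre and cutter below 0.02 m), for 0.1 s.
2. the other end has followed: the grid's middle is at least 9 mm up, still over its pins (z of grid_centre in the frame of cutter between 0.122 and 0.14 m and horizontal distance between grid_centre and cutter below 0.02 m), for 0.15 s.
3. the grid stands in the free slot, within 8 mm of its floor, while the fingers still hold it (z of grid_centre in the frame of free_slot below 0.066 m and horizontal distance between grid_centre and free_slot below 0.015 m and contact force between the fingers and grid above 0.5 N), for 0.05 s.
At the end, for the whole second after the job is handed in: The grid stands in the free slot, on its floor (within 3 mm), upright within 4.5 degrees, along the slot within 6 degrees, its centre within 15 mm of the slot's middle, at rest and let go (z of grid_centre in the frame of free_slot below 0.061 m and horizontal distance between grid_centre and free_slot below 0.015 m and angle between grid_centre's own z axis and vertical below 0.08 rad and angle between the y axis of grid_centre and the y axis of free_slot, either way round below 0.1 rad and linear speed of grid below 0.01 m/s); the robot touches nothing.
It fails at once if the grid leans more than 5 degrees while still on the pins (angle between grid_centre's own z axis and vertical above 0.09 rad and z of grid_centre in the frame of cutter below 0.137 m and horizontal distance between grid_centre and cutter below 0.03 m).
It fails at once if the other grid is moved more than 20 mm (distance of spare_centre from where it was at the start of the episode above 0.02 m).
It fails at once if a cup is moved more than 20 mm or tipped (distance of any of cup_centre, cup2_centre from where it was at the start of the episode above 0.02 m or angle between any of cup_centre, cup2_centre's own z axis and vertical above 0.3 rad).
It also fails if it takes over 72 s, if anything falls off the work surface, if the arm or the gripper's body presses on something with over 40 N, if the wrist force passes 120 N, or if a joint passes its speed limit or range.

## Working session

There is one attempt and no reset: what is moved stays moved. The work goes in short steps, Python scripts to look and compute and a tool call to move; the robot and the scene stay as the last step left them, time stands still between calls to the robot, and variables do not carry over. Pictures are saved under pics/ and viewed, at most 10 in all, crops included, and the job is handed in when it is done.

Besides the shell and the picture viewer there is one more tool, called as name(argument=value, ...) on one line, values as JSON. play_rows: Moves the arm, as the interface text tells. Shift numbers are shares of 500 mm and turn numbers shares of 45 degrees, none past 1 either way. Its arguments: {"type":"object","properties":{"increments":{"type":"array","items":{"type":"object","properties":{"tx":{"type":"number"},"ty":{"type":"number"},"tz":{"type":"number"},"spin":{"type":"number"},"claw":{"type":"number"}}}},"newtons":{"type":"number"}},"required":["increments"]}

```bash
mkdir -p pics; ls; python3 - <<'E'
from station import bot, vision
import cv2,numpy as np
o=bot.get_obs(); print(o)
for n in ["side","top"]:
    cv2.imwrite(f"pics/{n}0.png",vision.capture(n))
    c=vision.get_calibration(n); print(n,np.round(c["camera_matrix"],1).tolist(),np.round(c["R"],4).tolist(),np.round(c["t"],1).tolist(), "pos",np.round(-np.array(c["R"]).T@np.array(c["t"])))
E
```

```text
pics
{'time': 0.0, 'q': array([-1.31997502e+00,  3.42722366e-01,  1.52500421e+00,  6.14542756e-06,
        1.27538566e+00, -1.46006178e-01]), 'joint_vel': array([-1.63990831e-03,  6.08787676e-04, -5.11097015e-05, -1.57437377e-03,
       -1.97557076e-03, -9.31775519e-04]), 'joint_efforts': array([-1.01857040e-03, -4.31249356e+01, -2.44216096e+01,  7.16721453e-02,
        5.60266385e-02, -1.13849144e-04]), 'tcp_pos': array([ 202.89526646, -484.06847561,  404.04940611]), 'orientation': array([ 9.80380379e-01,  1.97113508e-01, -3.68658508e-05, -7.58905145e-04]), 'wrist_force': array([0.3370783 , 0.22795908, 0.11613436]), 'moment': array([ 0.02466137, -0.0195918 ,  0.01613675]), 'grasp_force': 0.0, 'finger_gap': 91.78642725956709}
side [[522.7, 0.0, 273.3], [0.0, 522.7, 202.0], [0.0, 0.0, 1.0]] [[-0.9958, -0.089, 0.0222], [-0.0714, 0.6007, -0.7962], [0.0576, -0.7945, -0.6046]] [538.4, 100.2, 1526.8] pos [ 455. 1201.  991.]
top [[430.1, 0.0, 281.6], [0.0, 430.1, 213.8], [0.0, 0.0, 1.0]] [[0.0296, -0.9988, 0.0384], [-0.9927, -0.0339, -0.1155], [0.1167, -0.0347, -0.9926]] [-20.4, 532.7, 1033.9] pos [ 409.   34. 1089.]
```

View pics/side0.png

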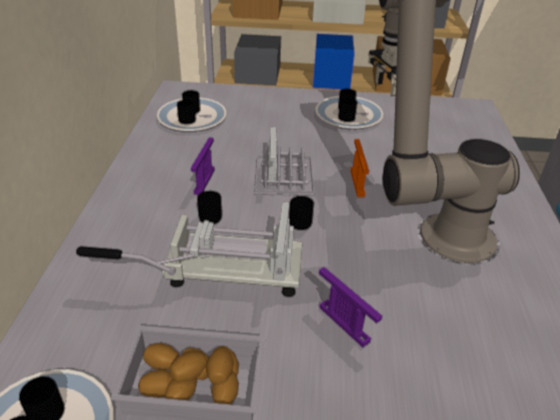

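View pics/top0.png

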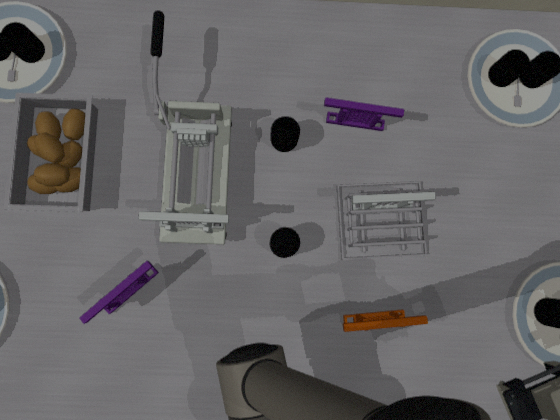

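The top view shows the stuck grid's rail from (140,216) to (228,219), and the spare's rail from (352,202) to (435,197). The rack spans about columns 338–428 and rows 183–258, with its free slot on the robot side. The cups are at (285,134) and (285,242). Next is a rough estimate of these positions and the wrist camera's mounting.

```bash
cat > h.py <<'E'
from station import bot, vision
import cv2, numpy as np
def P(c): K,R,t=[np.array(c[k],float) for k in("camera_matrix","R","t")]; return K@np.c_[R,t.ravel()]
def atz(c,uv,z):
    K,R,t=[np.array(c[k],float) for k in("camera_matrix","R","t")]; t=t.ravel()
    d=R.T@np.linalg.inv(K)@np.array([*uv,1.]); o=-R.T@t
    return o+d*(z-o[2])/d[2]
def tri(c1,a,c2,b):
    X=cv2.triangulatePoints(P(c1),P(c2),np.array(a,float).reshape(2,1),np.array(b,float).reshape(2,1)); return (X[:3]/X[3]).ravel()
def proj(c,X): x=P(c)@np.array([*X,1.]); return x[:2]/x[2]
E
python3 - <<'E'
from h import *
c=vision.get_calibration("top")
for n,p,z in [("railL",(140,216),163),("railR",(228,219),163),("spL",(352,202),124),("spR",(435,197),124),("cup",(285,134),78),("cup2",(285,242),78),("rack nl",(343,257),64),("rack nr",(428,253),64),("rack fl",(338,187),64),("rack fr",(426,183),64),("cutbase",(160,241),55),("cutbase",(225,243),55)]:
    print(n,np.round(atz(c,p,z)))
w=vision.get_calibration("wrist"); o=bot.get_obs()
from scipy.spatial.transform import Rotation as Ro
T=Ro.from_quat(o["orientation"]).as_matrix(); R=np.array(w["R"]);pos=-R.T@np.array(w["t"]).ravel()
print("cam in tool",T.T@(pos-o["tcp_pos"]), "axes in tool",np.round(T.T@R.T,3), w["camera_matrix"]);print("tool axes",np.round(T,3))
s=vision.get_calibration("side")
a=vision.capture("side");b=vision.capture("top")
A=cv2.resize(a[120:300,165:335],None,fx=3.3,fy=3.3,interpolation=cv2.INTER_CUBIC)
cv2.imwrite("pics/s1.png",A)
E
```

```text
railL [503. 304. 163.]
railR [502. 116. 163.]
spL [ 555. -160.  124.]
spR [ 573. -352.  124.]
cup [722.  -4.  78.]
cup2 [461. -12.  78.]
rack nl [ 431. -152.   64.]
rack nr [ 446. -357.   64.]
rack fl [ 599. -137.   64.]
rack fr [ 617. -354.   64.]
cutbase [455. 285.  55.]
cutbase [455. 131.  55.]
cam in tool [82.89085187 -0.18405457 19.85157189] axes in tool [[ 0.    -0.952 -0.305]
 [ 1.     0.     0.   ]
 [-0.    -0.305  0.952]] [[327.56967026   0.         278.50882127]
 [  0.         327.56967026 211.34335011]
 [  0.           0.           1.        ]]
tool axes [[ 0.922  0.386 -0.   ]
 [ 0.386 -0.922  0.001]
 [ 0.    -0.001 -1.   ]]
```

View pics/s1.png

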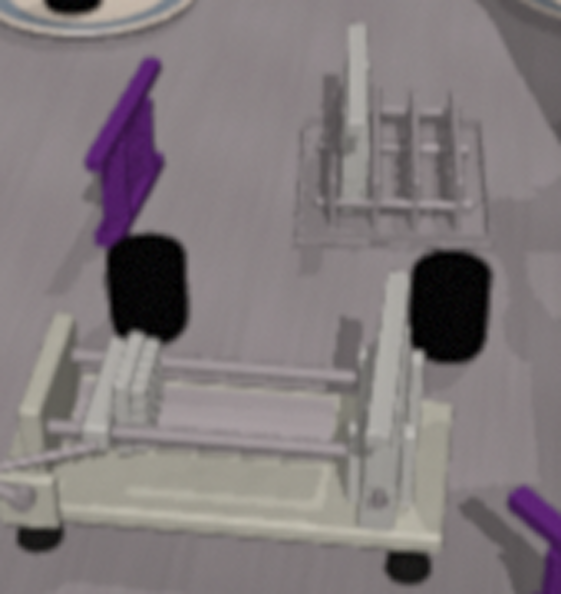

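The side view confirms the layout: the cutter's pusher lies toward world +x, and the rack's free slot is on the robot side. The axes come out roughly aligned with the world, with the rail centre near (502,210), the spare near (564,-256) and the free slot near (484,-263). I'll go over the rack first to measure with the wrist camera.

play_rows(increments=[{"tx":0.653,"ty":-0.125,"tz":-0.06,"spin":-1,"claw":0.6},{"tx":0.653,"ty":-0.125,"tz":-0.06,"spin":-1},{"tx":0.653,"ty":-0.125,"tz":-0.06,"spin":-1},{"tx":0.653,"ty":-0.125,"tz":-0.06,"spin":-1},{"tx":0.653,"ty":-0.125,"tz":-0.06,"spin":-1},{"tx":0.653,"ty":-0.125,"tz":-0.06,"spin":-1},{"tx":0.653,"ty":-0.125,"tz":-0.06,"spin":-1},{"tx":0.653,"ty":-0.125,"tz":-0.06,"spin":-1},{"tx":0.653,"ty":-0.125,"tz":-0.06,"spin":-1},{"tx":0.653,"ty":-0.125,"tz":-0.06,"spin":-1}])

```text
invalid input at $.increments[1]: expected keys tx, ty, tz, spin, claw
```

play_rows(increments=[{"spin":-0.5},{"spin":-0.5},{"spin":-0.5},{"spin":-0.5},{"spin":-0.5},{"spin":-0.5}])

```text
invalid input at $.increments[0]: expected keys tx, ty, tz, spin, claw
```

```bash
python3 - <<'E'
from h import *
import pickle
o=bot.get_obs(); c=vision.get_calibration("wrist"); im=vision.capture("wrist")
cv2.imwrite("pics/w1.png",cv2.resize(im,None,fx=1.4,fy=1.4,interpolation=cv2.INTER_CUBIC)); pickle.dump(c,open("w1.pkl","wb"))
print(o["time"],o["tcp_pos"],o["orientation"],o["q"],o["finger_gap"])
E
```

```text
0.2 [ 202.88464587 -484.13207824  404.31151528] [ 9.80384745e-01  1.97092711e-01 -2.71916210e-05 -4.62964518e-04] [-1.32002207e+00  3.42461360e-01  1.52464184e+00 -6.09203182e-06
  1.27541696e+00 -1.46007159e-01] 92.03912080936789
```

View pics/w1.png

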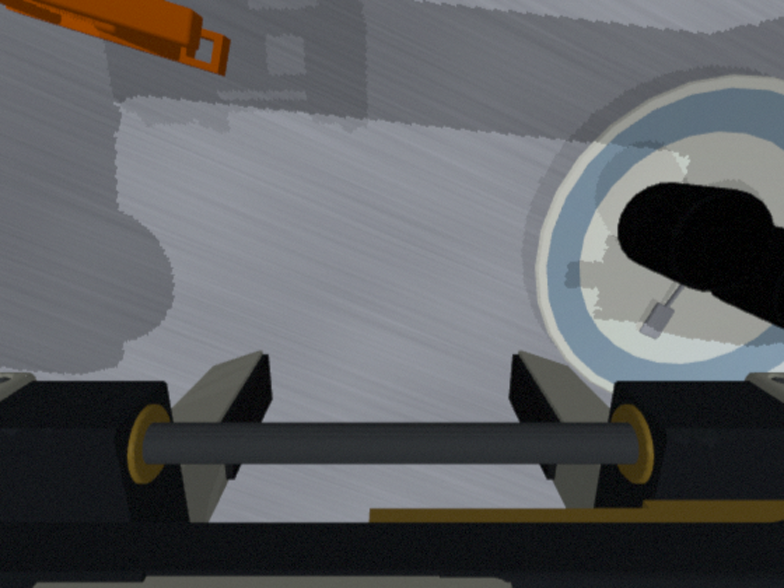

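The interface needs all five keys in every row. The wrist camera looks toward tool +x of the fingers, so the tool should stand a little to the -y side of the rack. The picture shows only a plate and the orange decoy.

play_rows(increments=[{"tx":0.6,"ty":0.004,"tz":-0.1,"spin":-1,"claw":0.6},{"tx":0.6,"ty":0.004,"tz":-0.1,"spin":-1,"claw":0.6},{"tx":0.6,"ty":0.004,"tz":-0.1,"spin":-1,"claw":0.6},{"tx":0.6,"ty":0.004,"tz":-0.1,"spin":-1,"claw":0.6},{"tx":0.6,"ty":0.004,"tz":-0.1,"spin":-1,"claw":0.6},{"tx":0.6,"ty":0.004,"tz":-0.1,"spin":-1,"claw":0.6},{"tx":0.6,"ty":0.004,"tz":-0.1,"spin":-1,"claw":0.6},{"tx":0.6,"ty":0.004,"tz":-0.1,"spin":-1,"claw":0.6},{"tx":0.6,"ty":0.004,"tz":-0.1,"spin":-1,"claw":0.6}])

```text
time: 1.15
tcp_pos: [479.6, -370.6, 454.2]
orientation: [0.831, 0.557, -0.0, -0.001]
wrist_force: [-0.4, 0.0, 0.4]
finger_gap: 54.8
grasp_force: 0.0
```

play_rows(increments=[{"tx":0,"ty":0,"tz":0,"spin":-0.5,"claw":0.6},{"tx":0,"ty":0,"tz":0,"spin":-0.5,"claw":0.6},{"tx":0,"ty":0,"tz":0,"spin":-0.5,"claw":0.6},{"tx":0,"ty":0,"tz":0,"spin":-0.5,"claw":0.6},{"tx":0,"ty":0,"tz":0,"spin":-0.5,"claw":0.6}])

```text
time: 1.65
tcp_pos: [479.3, -370.9, 454.7]
orientation: [0.707, 0.707, -0.0, -0.0]
wrist_force: [0.5, 0.0, -1.1]
finger_gap: 55.0
grasp_force: 0.0
```

```bash
cat >> h.py <<'E'
import pickle
def snap(n):
    o=bot.get_obs(); c=vision.get_calibration("wrist"); im=vision.capture("wrist")
    cv2.imwrite(f"pics/{n}.png",cv2.resize(im,None,fx=1.4,fy=1.4,interpolation=cv2.INTER_CUBIC)); pickle.dump(c,open(n+".pkl","wb")); st(o)
def st(o=None):
    o=o or bot.get_obs()
    from scipy.spatial.transform import Rotation as Ro
    T=Ro.from_quat(o["orientation"]).as_matrix()
    print("t",round(o["time"],2),"tcp",np.round(o["tcp_pos"],1),"yaw_x",round(np.degrees(np.arctan2(T[1,0],T[0,0])),2),"gap",round(o["finger_gap"],1),"F",np.round(o["wrist_force"],1),"M",np.round(o["moment"],2),"grip",round(o["grasp_force"],1),"q6",round(o["q"][5],2))
E
python3 -c "
from h import *
snap('w2')"
```

```text
t 1.65 tcp [ 479.3 -370.9  454.7] yaw_x 89.96 gap 55.0 F [ 0.5  0.  -1.1] M [ 0.02 -0.07 -0.02] grip 0.0 q6 -0.78
```

View pics/w2.png

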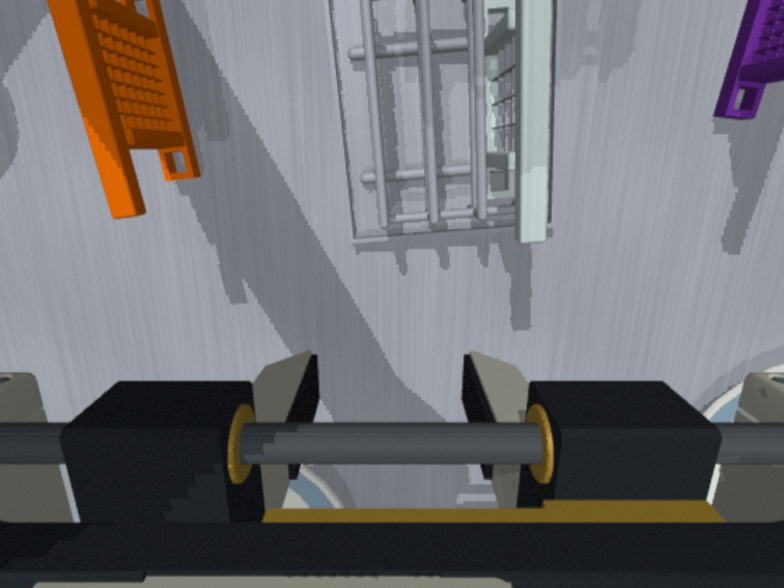

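The view shows the rack wires ending at enlarged pixels (383,225), (432,218) and (480,215), with the fourth hidden under the spare. The free slot is between the first two, and the spare's rail end is at (516–546,241). I'll take a second view 110 mm further on, toward +y.

play_rows(increments=[{"tx":0.22,"ty":0,"tz":0,"spin":0,"claw":0.6},{"tx":0.22,"ty":0,"tz":0,"spin":0,"claw":0.6},{"tx":0.22,"ty":0,"tz":0,"spin":0,"claw":0.6},{"tx":0.22,"ty":0,"tz":0,"spin":0,"claw":0.6},{"tx":0.22,"ty":0,"tz":0,"spin":0,"claw":0.6}])

```text
time: 2.2
tcp_pos: [479.9, -260.9, 455.0]
orientation: [0.706, 0.708, -0.0, 0.001]
wrist_force: [0.0, -0.7, 0.3]
finger_gap: 54.9
grasp_force: 0.0
```

```bash
python3 -c "
from h import *
snap('w3')"
```

```text
t 2.2 tcp [ 479.9 -260.9  455. ] yaw_x 90.18 gap 54.9 F [ 0.  -0.7  0.3] M [-0.02 -0.15 -0.03] grip 0.0 q6 -0.64
```

View pics/w3.png

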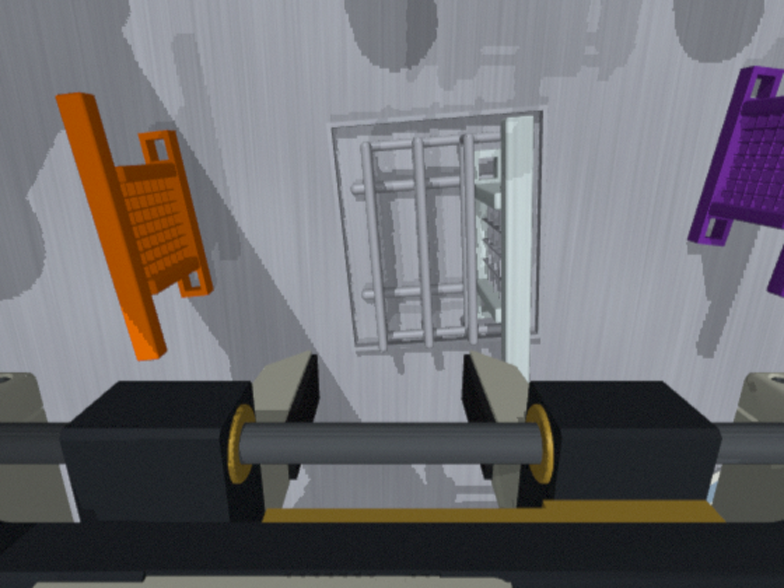

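The whole rack is now in view. Wire far ends are at (367,146), (419,141), (468,138); near ends at (382,347), (430,344), (473,341). Tray corners are at (332,127), (545,110), (357,352), (540,340).

```bash
python3 - <<'E'
from h import *
a=pickle.load(open("w2.pkl","rb"));b=pickle.load(open("w3.pkl","rb")); s=lambda p:np.array(p)/1.4
for n,p,q in [("w1n",(384,225),(382,347)),("w2n",(433,220),(430,344)),("w3n",(481,216),(473,341)),("trayNL",(355,240),(357,352)),("trayNR",(551,233),(540,340))]:
    print(n,np.round(tri(a,s(p),b,s(q)),1))
W={}
for n,p in [("1n",(382,347)),("1f",(367,146)),("2n",(430,344)),("2f",(419,141)),("3n",(473,341)),("3f",(468,138))]:
    W[n]=atz(b,s(p),63); print(n,np.round(W[n],1))
for i in "123": d=W[i+"f"]-W[i+"n"]; print(i,"len",np.linalg.norm(d),"yaw",np.degrees(np.arctan2(-d[0],d[1])))
for p in [(332,127),(545,110),(357,352),(540,340)]: print("tray",np.round(atz(b,s(p),5),1))
print("mid slot", (W["1n"]+W["1f"]+W["2n"]+W["2f"])/4)
for p in [(516,241),(546,241)]: print("spare near",np.round(atz(a,s(p),132),1))
for p in [(504,118),(532,117)]: print("spare far",np.round(atz(b,s(p),132),1))
E
```

```text
w1n [ 473.6 -347.4   57.4]
w2n [ 514.8 -342.8   60.8]
w3n [ 553.1 -339.5   61.4]
trayNL [ 448.1 -365.1   29.9]
trayNR [ 632.9 -363.9    1.7]
1n [ 473.1 -344.9   63. ]
1f [ 461.9 -176.1   63. ]
2n [ 515.5 -341.8   63. ]
2f [ 501.9 -172.3   63. ]
3n [ 553.2 -338.8   63. ]
3f [ 539.5 -170.    63. ]
1 len 169.17136786226396 yaw 3.8058056887409353
2 len 170.1011183128685 yaw 4.567790966601787
3 len 169.42970441385103 yaw 4.655597446356766
tray [ 428.5 -160.     5. ]
tray [ 614.6 -145.5    5. ]
tray [ 446.5 -376.6    5. ]
tray [ 632.7 -362.6    5. ]
mid slot [ 488.11876032 -258.76336146   63.        ]
spare near [ 563.2 -346.3  132. ]
spare near [ 583.2 -346.3  132. ]
spare far [ 549.9 -159.7  132. ]
spare far [ 567.2 -159.1  132. ]
```

```bash
python3 - <<'E'
from h import *
im=cv2.imread("pics/w3.png",0); b=pickle.load(open("w3.pkl","rb"))
for r in (222,262):
    p=im[r-3:r+4].astype(float).mean(0)
    print(r,[(c,int(p[c])) for c in range(354,482,2)])
E
```

```text
222 [(354, 162), (356, 162), (358, 165), (360, 161), (362, 163), (364, 162), (366, 150), (368, 137), (370, 154), (372, 161), (374, 148), (376, 107), (378, 107), (380, 118), (382, 109), (384, 110), (386, 111), (388, 109), (390, 108), (392, 113), (394, 147), (396, 146), (398, 146), (400, 158), (402, 161), (404, 158), (406, 159), (408, 162), (410, 162), (412, 165), (414, 166), (416, 127), (418, 122), (420, 147), (422, 160), (424, 158), (426, 124), (428, 102), (430, 108), (432, 106), (434, 111), (436, 144), (438, 145), (440, 144), (442, 146), (444, 158), (446, 163), (448, 163), (450, 163), (452, 163), (454, 163), (456, 161), (458, 163), (460, 144), (462, 132), (464, 138), (466, 121), (468, 145), (470, 157), (472, 158), (474, 131), (476, 167), (478, 178), (480, 166)]
262 [(354, 156), (356, 160), (358, 160), (360, 160), (362, 161), (364, 161), (366, 160), (368, 158), (370, 147), (372, 138), (374, 157), (376, 162), (378, 140), (380, 104), (382, 119), (384, 120), (386, 108), (388, 108), (390, 108), (392, 107), (394, 108), (396, 137), (398, 145), (400, 142), (402, 151), (404, 159), (406, 159), (408, 158), (410, 159), (412, 159), (414, 163), (416, 164), (418, 143), (420, 123), (422, 146), (424, 158), (426, 157), (428, 130), (430, 110), (432, 106), (434, 103), (436, 106), (438, 133), (440, 145), (442, 144), (444, 149), (446, 160), (448, 163), (450, 160), (452, 161), (454, 163), (456, 162), (458, 160), (460, 165), (462, 131), (464, 141), (466, 127), (468, 134), (470, 154), (472, 160), (474, 147), (476, 128), (478, 181), (480, 184)]
```

```bash
python3 - <<'E'
from h import *
im=cv2.imread("pics/w3.png",0); b=pickle.load(open("w3.pkl","rb")); s=lambda p:np.array(p)/1.4
for p in [(395.5,222),(398.6,262)]: print("slotmid",np.round(atz(b,s(p),61),1))
for c,rr in ((393,(130,165)),(406,(320,358))):
    p=im[:,c-6:c+7].astype(float).mean(1); print(c,[(r,int(p[r])) for r in range(*rr,2)])
for p in [(393,146),(393,140),(406,338),(406,332)]: print(p,np.round(atz(b,s(p),35),1))
c=vision.get_calibration("top"); t=vision.capture("top")
A=cv2.resize(t[170:270,330:440],None,fx=3.6,fy=3.6,interpolation=cv2.INTER_CUBIC)
B=cv2.resize(t[195:250,130:240],None,fx=3.6,fy=3.6,interpolation=cv2.INTER_CUBIC)
cv2.imwrite("pics/t2.png",np.vstack([A,B]))
E
```

```text
slotmid [ 484.3 -234.8   61. ]
slotmid [ 487.2 -268.2   61. ]
393 [(130, 112), (132, 125), (134, 146), (136, 157), (138, 155), (140, 153), (142, 172), (144, 170), (146, 145), (148, 112), (150, 139), (152, 160), (154, 157), (156, 156), (158, 157), (160, 157), (162, 157), (164, 158)]
406 [(320, 157), (322, 154), (324, 156), (326, 158), (328, 153), (330, 137), (332, 160), (334, 176), (336, 154), (338, 125), (340, 105), (342, 81), (344, 112), (346, 126), (348, 127), (350, 120), (352, 131), (354, 145), (356, 149)]
(393, 146) [ 482.1 -175.9   35. ]
(393, 140) [ 482.1 -171.1   35. ]
(406, 338) [ 495.3 -348.1   35. ]
(406, 332) [ 495.3 -342.    35. ]
```

View pics/t2.png

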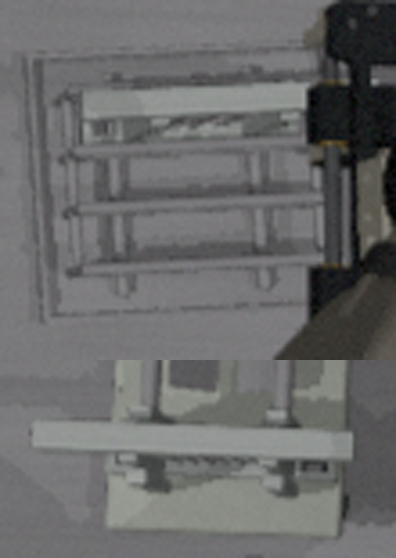

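The end wires' midpoint puts the slot centre at about (486.5,-260), yaw 4.7°; the 169 mm wire length and 40 mm spacing agree with the given sizes. In the top crop the stuck rail runs from (32,434) to (353,446) in the enlarged picture. Now I'll go over the cutter, high enough to see the whole rail.

play_rows(increments=[{"tx":0.76,"ty":0.044,"tz":-0.28,"spin":0,"claw":0.5},{"tx":0.76,"ty":0.044,"tz":-0.28,"spin":0,"claw":0.5},{"tx":0.76,"ty":0.044,"tz":-0.28,"spin":0,"claw":0.5},{"tx":0.76,"ty":0.044,"tz":-0.28,"spin":0,"claw":0.5},{"tx":0.76,"ty":0.044,"tz":-0.28,"spin":0,"claw":0.5},{"tx":0.76,"ty":0.044,"tz":-0.28,"spin":0,"claw":0.5},{"tx":0.76,"ty":0.044,"tz":-0.28,"spin":0,"claw":0.5},{"tx":0.76,"ty":0.044,"tz":-0.28,"spin":0,"claw":0.5},{"tx":0.76,"ty":0.044,"tz":-0.28,"spin":0,"claw":0.5},{"tx":0.76,"ty":0.044,"tz":-0.28,"spin":0,"claw":0.5},{"tx":0.76,"ty":0.044,"tz":-0.28,"spin":0,"claw":0.5},{"tx":0.76,"ty":0.044,"tz":-0.28,"spin":0,"claw":0.5}])

```text
time: 3.5
tcp_pos: [500.8, 118.3, 593.9]
orientation: [0.707, 0.708, -0.001, -0.0]
wrist_force: [0.9, 0.2, -0.5]
finger_gap: 45.5
grasp_force: 0.0
```

```bash
python3 -c "
from h import *
snap('w4')"
```

```text
t 3.5 tcp [500.8 118.3 593.9] yaw_x 90.08 gap 45.5 F [ 0.9  0.2 -0.5] M [ 0.01 -0.07  0.01] grip 0.0 q6 0.08
```

View pics/w4.png

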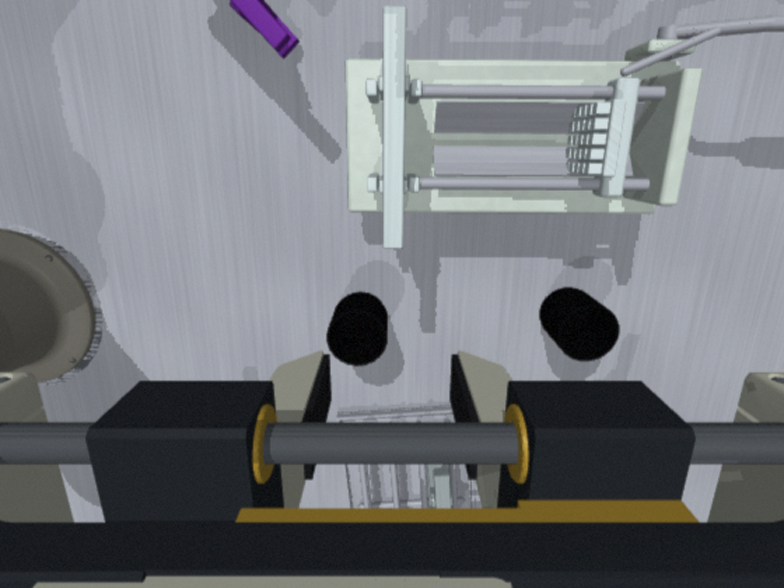

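The rail shows from its far end (395,7) to its near end (393,246), with the posts on either side and the pusher well clear at column 600 and beyond.

```bash
python3 - <<'E'
from h import *
b=pickle.load(open("w4.pkl","rb")); c=vision.get_calibration("top"); s=lambda p:np.array(p)/1.4
for n,p,q in [("far",(395,7.5),(138.9,215.6)),("near",(393,246),(228.1,218.9))]:
    print(n,np.round(tri(b,s(p),c,q),1),"wrist@171",np.round(atz(b,s(p),171),1),"top@171",np.round(atz(c,q,171),1))
im=cv2.imread("pics/w4.png",0)
for r in (40,110,150,230):
    p=im[r-3:r+4].astype(float).mean(0); print(r,[(k,int(p[k])) for k in range(376,414,2)])
p=im[:,388:398].astype(float).mean(1);print([(k,int(p[k])) for k in list(range(0,16,2))+list(range(228,260,2))])
for p in [(348,60),(348,210)]: print("bed",np.round(atz(b,s(p),55),1))
E
```

```text
far [503.7 307.8 158.8] wrist@171 [503.6 304.7 171. ] top@171 [502.5 304.2 171. ]
near [502.9 116.6 159.9] wrist@171 [502.7 118.9 171. ] top@171 [501.8 115.6 171. ]
40 [(376, 158), (378, 154), (380, 151), (382, 145), (384, 200), (386, 219), (388, 215), (390, 208), (392, 213), (394, 216), (396, 205), (398, 195), (400, 195), (402, 195), (404, 173), (406, 150), (408, 150), (410, 151), (412, 149)]
110 [(376, 167), (378, 166), (380, 164), (382, 143), (384, 193), (386, 219), (388, 211), (390, 206), (392, 213), (394, 215), (396, 214), (398, 213), (400, 213), (402, 213), (404, 155), (406, 140), (408, 146), (410, 146), (412, 145)]
150 [(376, 209), (378, 208), (380, 211), (382, 174), (384, 193), (386, 216), (388, 207), (390, 206), (392, 212), (394, 214), (396, 213), (398, 212), (400, 214), (402, 198), (404, 140), (406, 141), (408, 142), (410, 141), (412, 142)]
230 [(376, 126), (378, 123), (380, 121), (382, 122), (384, 193), (386, 205), (388, 201), (390, 206), (392, 209), (394, 206), (396, 208), (398, 208), (400, 209), (402, 163), (404, 125), (406, 129), (408, 130), (410, 127), (412, 124)]
[(0, 162), (2, 163), (4, 163), (6, 180), (8, 196), (10, 196), (12, 197), (14, 209), (228, 206), (230, 206), (232, 206), (234, 206), (236, 206), (238, 206), (240, 206), (242, 206), (244, 206), (246, 202), (248, 147), (250, 151), (252, 156), (254, 156), (256, 156), (258, 159)]
bed [456.7 287.6  55. ]
bed [452.7 136.   55. ]
```

Rail centre is (503,210.5), yaw about 0, with its ends at y≈117 and 305; the height agrees with 163–171. I'll go above the left overhang (y = 290) and then down.

play_rows(increments=[{"tx":0.343,"ty":0.004,"tz":0.43,"spin":0,"claw":0.6},{"tx":0.343,"ty":0.004,"tz":0.43,"spin":0,"claw":0.6},{"tx":0.343,"ty":0.004,"tz":0.43,"spin":0,"claw":0.6},{"tx":0.343,"ty":0.004,"tz":0.43,"spin":0,"claw":0.6},{"tx":0.343,"ty":0.004,"tz":0.43,"spin":0,"claw":0.6},{"tx":0.343,"ty":0.004,"tz":0.43,"spin":0,"claw":0.6},{"tx":0.343,"ty":0.004,"tz":0.43,"spin":0,"claw":0.6},{"tx":0.343,"ty":0.004,"tz":0.43,"spin":0,"claw":0.6},{"tx":0.343,"ty":0.004,"tz":0.43,"spin":0,"claw":0.6}])

```text
time: 4.45
tcp_pos: [502.3, 290.3, 381.4]
orientation: [0.706, 0.708, 0.001, 0.001]
wrist_force: [-0.3, 0.0, 0.4]
finger_gap: 54.8
grasp_force: 0.0
```

```bash
python3 -c "
from h import *
st()"
```

```text
t 4.45 tcp [502.3 290.3 381.4] yaw_x 90.14 gap 54.8 F [-0.3  0.   0.4] M [-0.01 -0.1   0.03] grip 0.0 q6 0.39
```

play_rows(increments=[{"tx":0,"ty":0.001,"tz":0.06,"spin":0,"claw":0.6},{"tx":0,"ty":0.001,"tz":0.118,"spin":0,"claw":0.6},{"tx":0,"ty":0.001,"tz":0.118,"spin":0,"claw":0.6},{"tx":0,"ty":0.001,"tz":0.118,"spin":0,"claw":0.6},{"tx":0,"ty":0.001,"tz":0.118,"spin":0,"claw":0},{"tx":0,"ty":0.001,"tz":0.118,"spin":0,"claw":0},{"tx":0,"ty":0.001,"tz":0.118,"spin":0,"claw":0},{"tx":0,"ty":0.001,"tz":0.118,"spin":0,"claw":0},{"tx":0,"ty":0.001,"tz":0.118,"spin":0,"claw":0},{"tx":0,"ty":0.001,"tz":0.118,"spin":0,"claw":0}], newtons=50)

```text
time: 5.45
tcp_pos: [502.3, 291.5, 321.0]
orientation: [0.706, 0.709, 0.0, 0.0]
wrist_force: [-0.1, 0.4, 2.7]
finger_gap: 17.4
grasp_force: 50.0
```

```bash
python3 -c "
from h import *
st()"
```

```text
t 5.45 tcp [502.3 291.5 321. ] yaw_x 90.23 gap 17.4 F [-0.1  0.4  2.7] M [-0.01 -0.17 -0.13] grip 50.0 q6 0.39
```

Gripped, with a gap of 17.4 mm. Easing the left end up 7 mm.

play_rows(increments=[{"tx":0,"ty":0,"tz":-0.003,"spin":0,"claw":0},{"tx":0,"ty":0,"tz":-0.006,"spin":0,"claw":0},{"tx":0,"ty":0,"tz":-0.009,"spin":0,"claw":0},{"tx":0,"ty":0,"tz":-0.012,"spin":0,"claw":0},{"tx":0,"ty":0,"tz":-0.014,"spin":0,"claw":0},{"tx":0,"ty":0,"tz":-0.014,"spin":0,"claw":0},{"tx":0,"ty":0,"tz":-0.014,"spin":0,"claw":0}])

```text
time: 6.15
tcp_pos: [502.0, 290.0, 325.3]
orientation: [0.706, 0.708, -0.003, 0.0]
wrist_force: [2.7, -7.9, -16.1]
finger_gap: 17.7
grasp_force: 50.0
```

```bash
python3 - <<'E'
from h import *
st()
for n in("side",):
    cv2.imwrite("pics/side1.png",vision.capture(n))
a=cv2.imread("pics/side0.png");b=cv2.imread("pics/side1.png")
cv2.imwrite("pics/s2.png",cv2.resize(b[180:300,255:335],None,fx=5,fy=5,interpolation=cv2.INTER_CUBIC))
E
```

```text
t 6.15 tcp [502.  290.  325.3] yaw_x 90.2 gap 17.7 F [  2.7  -7.9 -16.1] M [-0.77 -0.8   0.02] grip 50.0 q6 0.39
```

play_rows(increments=[{"tx":0,"ty":0,"tz":-0.002,"spin":0,"claw":0},{"tx":0,"ty":0,"tz":-0.004,"spin":0,"claw":0},{"tx":0,"ty":0,"tz":-0.005,"spin":0,"claw":0},{"tx":0,"ty":0,"tz":-0.005,"spin":0,"claw":0},{"tx":0,"ty":0,"tz":-0.005,"spin":0,"claw":0}])

```text
time: 6.7
tcp_pos: [501.9, 289.7, 327.2]
orientation: [0.706, 0.708, -0.004, 0.0]
wrist_force: [2.7, -9.4, -18.2]
finger_gap: 17.3
grasp_force: 50.0
```

```bash
python3 - <<'E'
from h import *
st()
b=vision.capture("side")
cv2.imwrite("pics/s2.png",cv2.resize(b[180:300,225:335],None,fx=5,fy=5,interpolation=cv2.INTER_CUBIC))
t=vision.get_calibration("side")
for y in (116,305): print(proj(t,(494,y,171)),proj(t,(494,y,181)))
E
```

```text
t 6.7 tcp [501.9 289.7 327.2] yaw_x 90.2 gap 17.3 F [  2.7  -9.4 -18.2] M [-0.97 -0.79  0.01] grip 50.0 q6 0.39
[288.67399925 201.44321494] [288.82817272 198.36618706]
[283.31008272 250.43289203] [283.45654641 247.21805657]
```

View pics/s2.png

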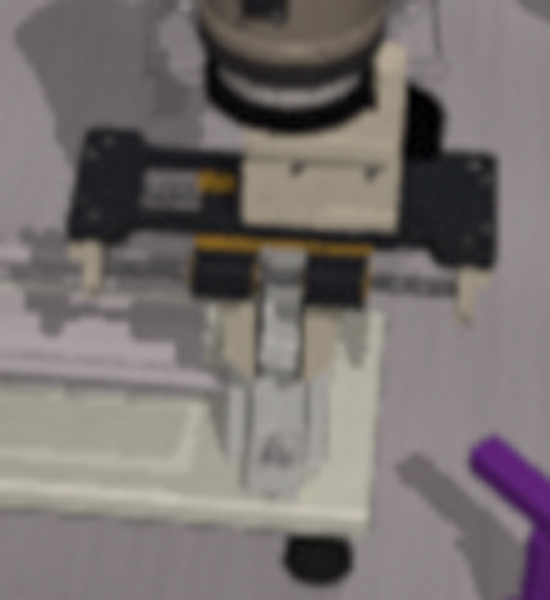

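The fingers hold the rail's left end. The tool rose 6 mm, and the reaction (-18 N, with the rail drifting toward -y) fits the grid tilting on the pins. I'll release, go up, and check the rail ends by image registration on the side view.

play_rows(increments=[{"tx":0,"ty":0,"tz":0,"spin":0,"claw":0.6},{"tx":0,"ty":0,"tz":0,"spin":0,"claw":0.6},{"tx":0,"ty":0,"tz":0,"spin":0,"claw":0.6},{"tx":0,"ty":0,"tz":-0.1,"spin":0,"claw":0.6},{"tx":-0.1,"ty":0,"tz":-0.12,"spin":0,"claw":0.6},{"tx":-0.2,"ty":0,"tz":-0.12,"spin":0,"claw":0.6},{"tx":-0.3,"ty":0,"tz":-0.12,"spin":0,"claw":0.6},{"tx":-0.32,"ty":0,"tz":-0.12,"spin":0,"claw":0.6},{"tx":-0.32,"ty":0,"tz":-0.12,"spin":0,"claw":0.6},{"tx":-0.32,"ty":0,"tz":-0.12,"spin":0,"claw":0.6}])

```text
time: 7.75
tcp_pos: [502.9, 132.4, 390.7]
orientation: [0.706, 0.709, 0.001, 0.0]
wrist_force: [0.7, 0.6, -0.4]
finger_gap: 55.4
grasp_force: 0.0
```

```bash
cat >> h.py <<'E'
def rise(n="side"):
    "image shift of the grid's left foot end since the start, in side pixels"
    a=cv2.imread(f"pics/{n}0.png",0); b=cv2.cvtColor(vision.capture(n),cv2.COLOR_BGR2GRAY)
    for nm,(x0,y0,x1,y1) in {"railL":(274,235,294,262),"footL":(270,262,290,282),"bed":(282,276,302,296),"railR":(278,196,298,216)}.items():
        A=a[y0:y1,x0:x1]; S=8
        up=lambda m:cv2.resize(m,None,fx=S,fy=S,interpolation=cv2.INTER_CUBIC)
        r=cv2.matchTemplate(up(b[y0-6:y1+6,x0-6:x1+6]),up(A),cv2.TM_CCOEFF_NORMED)
        _,v,_,l=cv2.minMaxLoc(r); print(nm,"shift px",l[0]/S-6,l[1]/S-6,"score",round(v,3))
E
python3 -c "
from h import *
st(); rise()"
```

```text
t 7.75 tcp [502.9 132.4 390.7] yaw_x 90.24 gap 55.4 F [ 0.7  0.6 -0.4] M [-0.03 -0.09  0.04] grip 0.0 q6 0.11
railL shift px 0.25 -2.25 score 0.781
footL shift px 0.0 -0.25 score 0.949
bed shift px 0.0 -0.125 score 0.991
railR shift px 0.25 0.125 score 0.98
```

```bash
python3 - <<'E'
from h import *
c=vision.get_calibration("side"); a=cv2.imread("pics/side0.png",0); b=cv2.cvtColor(vision.capture("side"),cv2.COLOR_BGR2GRAY)
for X in [(503,285,55),(503,285,71),(503,305,155),(503,305,171),(503,116,171)]: print(X,np.round(proj(c,X),1))
for u in (275,278,281,284):
    print(u); print(" ",a[236:288,u].tolist()); print(" ",b[236:288,u].tolist())
for u in (289,291,293): print(u,a[190:215,u].tolist(),b[190:215,u].tolist())
E
```

```text
(503, 285, 55) [278.7 279.3]
(503, 285, 71) [278.9 274.7]
(503, 305, 155) [279.2 255.2]
(503, 305, 171) [279.4 250.1]
(503, 116, 171) [285.2 201.2]
275
  [114, 113, 113, 112, 112, 114, 116, 116, 110, 104, 104, 103, 104, 107, 116, 124, 122, 119, 115, 110, 104, 105, 116, 125, 127, 127, 128, 128, 129, 130, 133, 137, 139, 141, 139, 138, 139, 141, 145, 147, 150, 149, 148, 152, 170, 179, 168, 158, 150, 130, 112, 120]
  [116, 117, 116, 113, 114, 115, 115, 115, 116, 117, 115, 112, 109, 108, 106, 108, 104, 100, 105, 115, 126, 128, 128, 127, 128, 128, 129, 131, 130, 133, 136, 142, 143, 142, 141, 141, 144, 149, 151, 155, 156, 154, 156, 162, 178, 184, 173, 162, 154, 133, 114, 122]
278
  [160, 163, 163, 163, 165, 165, 166, 169, 169, 169, 170, 170, 171, 171, 174, 167, 154, 147, 144, 138, 138, 145, 149, 151, 152, 152, 151, 151, 151, 152, 150, 144, 127, 114, 107, 105, 110, 119, 136, 149, 151, 150, 149, 150, 161, 172, 170, 156, 147, 125, 110, 117]
  [132, 139, 146, 149, 148, 151, 150, 151, 150, 153, 156, 164, 165, 160, 156, 152, 144, 131, 127, 143, 155, 157, 157, 156, 157, 157, 158, 157, 158, 159, 15
[... 1070 characters left out ...]
, 140, 141, 144, 147, 148, 149, 153, 158, 156, 155, 160, 168, 182, 184, 169, 159, 149, 115, 54]
289 [123, 123, 120, 121, 121, 123, 129, 134, 132, 127, 119, 105, 91, 87, 85, 84, 81, 75, 70, 64, 54, 51, 45, 43, 40] [93, 95, 91, 90, 91, 92, 97, 103, 103, 96, 91, 89, 101, 107, 100, 91, 84, 82, 81, 77, 66, 58, 52, 48, 43]
291 [126, 125, 120, 119, 121, 126, 131, 123, 98, 60, 27, 9, 2, 2, 2, 4, 7, 2, 2, 1, 3, 4, 3, 3, 4] [105, 98, 97, 102, 110, 117, 122, 119, 94, 52, 25, 10, 3, 6, 5, 5, 3, 6, 1, 2, 4, 3, 6, 8, 3]
293 [135, 125, 121, 121, 119, 119, 106, 73, 32, 8, 5, 8, 5, 8, 8, 5, 4, 4, 5, 8, 3, 4, 5, 5, 5] [136, 127, 123, 124, 123, 123, 110, 75, 33, 11, 0, 6, 6, 4, 5, 7, 7, 7, 7, 6, 8, 5, 7, 6, 6]
```

Rail registration gives about 5 mm of rise at the left end, with the right end unchanged. Now the right end.

play_rows(increments=[{"tx":-0.005,"ty":0,"tz":0.08,"spin":0,"claw":0.6},{"tx":-0.005,"ty":0,"tz":0.138,"spin":0,"claw":0.6},{"tx":-0.005,"ty":0,"tz":0.138,"spin":0,"claw":0.6},{"tx":-0.005,"ty":0,"tz":0.138,"spin":0,"claw":0.6},{"tx":-0.005,"ty":0,"tz":0.138,"spin":0,"claw":0},{"tx":-0.005,"ty":0,"tz":0.138,"spin":0,"claw":0},{"tx":-0.005,"ty":0,"tz":0.138,"spin":0,"claw":0},{"tx":-0.005,"ty":0,"tz":0.138,"spin":0,"claw":0},{"tx":-0.005,"ty":0,"tz":0.138,"spin":0,"claw":0}])

```text
time: 8.75
tcp_pos: [502.8, 128.9, 321.5]
orientation: [0.706, 0.709, 0.0, 0.0]
wrist_force: [-1.1, -0.0, 0.6]
finger_gap: 19.3
grasp_force: 0.5
```

play_rows(increments=[{"tx":0,"ty":0,"tz":-0.004,"spin":0,"claw":0},{"tx":0,"ty":0,"tz":-0.008,"spin":0,"claw":0},{"tx":0,"ty":0,"tz":-0.012,"spin":0,"claw":0},{"tx":0,"ty":0,"tz":-0.016,"spin":0,"claw":0},{"tx":0,"ty":0,"tz":-0.02,"spin":0,"claw":0},{"tx":0,"ty":0,"tz":-0.024,"spin":0,"claw":0},{"tx":0,"ty":0,"tz":-0.024,"spin":0,"claw":0},{"tx":0,"ty":0,"tz":-0.024,"spin":0,"claw":0}])

```text
time: 9.55
tcp_pos: [502.2, 130.3, 331.0]
orientation: [0.706, 0.709, -0.001, -0.003]
wrist_force: [2.3, 11.3, -16.7]
finger_gap: 17.9
grasp_force: 50.0
```

```bash
python3 -c "
from h import *
st()"
```

```text
t 9.55 tcp [502.2 130.3 331. ] yaw_x 90.23 gap 17.9 F [  2.3  11.3 -16.7] M [ 1.22 -0.51 -0.18] grip 50.0 q6 0.1
```

play_rows(increments=[{"tx":0,"ty":0,"tz":0,"spin":0,"claw":0.6},{"tx":0,"ty":0,"tz":0,"spin":0,"claw":0.6},{"tx":0,"ty":0,"tz":0,"spin":0,"claw":0.6},{"tx":0,"ty":0,"tz":-0.1,"spin":0,"claw":0.6},{"tx":0.1,"ty":0,"tz":-0.11,"spin":0,"claw":0.6},{"tx":0.2,"ty":0,"tz":-0.11,"spin":0,"claw":0.6},{"tx":0.3,"ty":0,"tz":-0.11,"spin":0,"claw":0.6},{"tx":0.322,"ty":0,"tz":-0.11,"spin":0,"claw":0.6},{"tx":0.322,"ty":0,"tz":-0.11,"spin":0,"claw":0.6},{"tx":0.322,"ty":0,"tz":-0.11,"spin":0,"claw":0.6}])

```text
time: 10.55
tcp_pos: [502.3, 289.0, 388.2]
orientation: [0.706, 0.708, -0.0, 0.0]
wrist_force: [0.1, 0.5, 0.4]
finger_gap: 55.0
grasp_force: 0.0
```

```bash
python3 -c "
from h import *
st()
c=vision.get_calibration('side'); a=cv2.imread('pics/side0.png',0); b=cv2.cvtColor(vision.capture('side'),cv2.COLOR_BGR2GRAY)
for u in (278,281): print(a[236:288,u].tolist(),b[236:288,u].tolist())"
```

```text
t 10.55 tcp [502.3 289.  388.2] yaw_x 90.22 gap 55.0 F [0.1 0.5 0.4] M [-0.05 -0.06  0.04] grip 0.0 q6 0.39
[160, 163, 163, 163, 165, 165, 166, 169, 169, 169, 170, 170, 171, 171, 174, 167, 154, 147, 144, 138, 138, 145, 149, 151, 152, 152, 151, 151, 151, 152, 150, 144, 127, 114, 107, 105, 110, 119, 136, 149, 151, 150, 149, 150, 161, 172, 170, 156, 147, 125, 110, 117] [142, 151, 161, 165, 166, 167, 169, 170, 171, 172, 174, 175, 172, 164, 153, 148, 142, 130, 127, 140, 151, 154, 154, 154, 153, 153, 153, 152, 149, 148, 149, 144, 132, 116, 116, 136, 156, 158, 154, 153, 147, 120, 88, 118, 164, 181, 173, 161, 150, 130, 112, 120]
[170, 169, 169, 170, 170, 169, 168, 169, 168, 169, 168, 168, 167, 168, 168, 169, 160, 150, 146, 149, 152, 152, 149, 151, 150, 150, 150, 149, 149, 150, 150, 146, 135, 126, 117, 108, 111, 127, 143, 148, 150, 150, 150, 149, 159, 175, 176, 159, 150, 134, 115, 109] [174, 174, 174, 174, 174, 174, 174, 173, 173, 173, 171, 169, 176, 173, 155, 151, 154, 154, 151, 153, 154, 154, 152, 153, 153, 152, 152, 152, 154, 154, 155, 151, 140, 123, 115, 125, 144, 152, 152, 153, 150, 133, 113, 130, 164, 182, 179, 163, 153, 138, 120, 113]
```

The foot's left end is now about 7 mm up: a clear dark gap below it, and its edges shifted by about -2.3 px. Left end again.

play_rows(increments=[{"tx":0.002,"ty":0,"tz":0.07,"spin":0,"claw":0.6},{"tx":0.002,"ty":0,"tz":0.12,"spin":0,"claw":0.6},{"tx":0.002,"ty":0,"tz":0.12,"spin":0,"claw":0.6},{"tx":0.002,"ty":0,"tz":0.12,"spin":0,"claw":0},{"tx":0.002,"ty":0,"tz":0.12,"spin":0,"claw":0},{"tx":0.002,"ty":0,"tz":0.12,"spin":0,"claw":0},{"tx":0.002,"ty":0,"tz":0.12,"spin":0,"claw":0},{"tx":0.002,"ty":0,"tz":0.12,"spin":0,"claw":0},{"tx":0.002,"ty":0,"tz":0.12,"spin":0,"claw":0},{"tx":0.002,"ty":0,"tz":0.12,"spin":0,"claw":0}])

```text
time: 11.6
tcp_pos: [502.2, 291.0, 328.7]
orientation: [0.706, 0.709, 0.0, 0.0]
wrist_force: [-0.8, -0.7, 4.2]
finger_gap: 17.7
grasp_force: 50.0
```

play_rows(increments=[{"tx":0,"ty":0,"tz":-0.003,"spin":0,"claw":0},{"tx":0,"ty":0,"tz":-0.006,"spin":0,"claw":0},{"tx":0,"ty":0,"tz":-0.009,"spin":0,"claw":0},{"tx":0,"ty":0,"tz":-0.012,"spin":0,"claw":0},{"tx":0,"ty":0,"tz":-0.015,"spin":0,"claw":0},{"tx":0,"ty":0,"tz":-0.018,"spin":0,"claw":0},{"tx":0,"ty":0,"tz":-0.018,"spin":0,"claw":0},{"tx":0,"ty":0,"tz":-0.018,"spin":0,"claw":0}])

```text
time: 12.4
tcp_pos: [502.0, 289.9, 335.9]
orientation: [0.706, 0.708, -0.002, -0.0]
wrist_force: [0.1, -5.6, -10.0]
finger_gap: 17.3
grasp_force: 50.0
```

```bash
python3 -c "
from h import *
st()"
```

```text
t 12.4 tcp [502.  289.9 335.9] yaw_x 90.2 gap 17.3 F [  0.1  -5.6 -10. ] M [-0.61 -0.18  0.01] grip 50.0 q6 0.39
```

play_rows(increments=[{"tx":0,"ty":0,"tz":0,"spin":0,"claw":0.6},{"tx":0,"ty":0,"tz":0,"spin":0,"claw":0.6},{"tx":0,"ty":0,"tz":0,"spin":0,"claw":0.6},{"tx":0,"ty":0,"tz":-0.1,"spin":0,"claw":0.6},{"tx":-0.1,"ty":0,"tz":-0.1,"spin":0,"claw":0.6},{"tx":-0.2,"ty":0,"tz":-0.1,"spin":0,"claw":0.6},{"tx":-0.3,"ty":0,"tz":-0.1,"spin":0,"claw":0.6},{"tx":-0.322,"ty":0,"tz":-0.1,"spin":0,"claw":0.6},{"tx":-0.322,"ty":0,"tz":-0.1,"spin":0,"claw":0.6},{"tx":-0.322,"ty":0,"tz":-0.1,"spin":0,"claw":0.6}])

```text
time: 13.4
tcp_pos: [503.0, 130.8, 387.6]
orientation: [0.706, 0.709, 0.001, 0.0]
wrist_force: [-0.3, 0.3, -0.1]
finger_gap: 55.0
grasp_force: 0.0
```

```bash
python3 -c "
from h import *
st()
c=vision.get_calibration('side'); b=cv2.cvtColor(vision.capture('side'),cv2.COLOR_BGR2GRAY)
for u in (278,281): print(b[236:288,u].tolist())"
```

```text
t 13.4 tcp [503.  130.8 387.6] yaw_x 90.23 gap 55.0 F [-0.3  0.3 -0.1] M [-0.01 -0.07 -0.04] grip 0.0 q6 0.1
[129, 137, 144, 149, 149, 149, 149, 150, 153, 164, 167, 157, 153, 155, 141, 120, 124, 141, 154, 155, 155, 154, 156, 156, 156, 155, 154, 143, 142, 148, 150, 145, 131, 127, 142, 153, 155, 156, 155, 148, 125, 84, 72, 120, 165, 181, 173, 160, 151, 128, 113, 120]
[155, 154, 153, 153, 153, 153, 153, 151, 156, 173, 176, 157, 151, 150, 145, 147, 155, 157, 156, 155, 156, 156, 155, 155, 156, 155, 153, 149, 148, 154, 154, 150, 135, 126, 141, 154, 157, 155, 154, 151, 124, 81, 80, 127, 166, 182, 180, 163, 153, 138, 118, 112]
```

play_rows(increments=[{"tx":0,"ty":0,"tz":0.07,"spin":0,"claw":0.6},{"tx":0,"ty":0,"tz":0.12,"spin":0,"claw":0.6},{"tx":0,"ty":0,"tz":0.12,"spin":0,"claw":0.6},{"tx":0,"ty":0,"tz":0.12,"spin":0,"claw":0},{"tx":0,"ty":0,"tz":0.12,"spin":0,"claw":0},{"tx":0,"ty":0,"tz":0.12,"spin":0,"claw":0},{"tx":0,"ty":0,"tz":0.12,"spin":0,"claw":0},{"tx":0,"ty":0,"tz":0.12,"spin":0,"claw":0},{"tx":0,"ty":0,"tz":0.12,"spin":0,"claw":0},{"tx":0,"ty":0,"tz":0.12,"spin":0,"claw":0}])

```text
time: 14.45
tcp_pos: [502.9, 130.0, 327.6]
orientation: [0.706, 0.708, 0.0, 0.0]
wrist_force: [0.4, 1.3, 2.6]
finger_gap: 17.6
grasp_force: 50.0
```

play_rows(increments=[{"tx":0,"ty":0,"tz":-0.003,"spin":0,"claw":0},{"tx":0,"ty":0,"tz":-0.006,"spin":0,"claw":0},{"tx":0,"ty":0,"tz":-0.009,"spin":0,"claw":0},{"tx":0,"ty":0,"tz":-0.012,"spin":0,"claw":0},{"tx":0,"ty":0,"tz":-0.015,"spin":0,"claw":0},{"tx":0,"ty":0,"tz":-0.018,"spin":0,"claw":0},{"tx":0,"ty":0,"tz":-0.021,"spin":0,"claw":0},{"tx":0,"ty":0,"tz":-0.024,"spin":0,"claw":0},{"tx":0,"ty":0,"tz":-0.024,"spin":0,"claw":0},{"tx":0,"ty":0,"tz":-0.024,"spin":0,"claw":0}])

```text
time: 15.45
tcp_pos: [502.8, 130.0, 339.2]
orientation: [0.706, 0.709, -0.0, 0.0]
wrist_force: [0.4, -0.3, -6.0]
finger_gap: 17.7
grasp_force: 50.0
```

```bash
python3 -c "
from h import *
st()"
```

```text
t 15.45 tcp [502.8 130.  339.2] yaw_x 90.24 gap 17.7 F [ 0.4 -0.3 -6. ] M [-0.52 -0.12 -0.  ] grip 50.0 q6 0.1
```

The force is now just a weight (6 N) with a matching cantilever moment: both ends look loose. I'll lower a little so it settles on the cheeks, then release.

play_rows(increments=[{"tx":0,"ty":0,"tz":0.003,"spin":0,"claw":0},{"tx":0,"ty":0,"tz":0.006,"spin":0,"claw":0},{"tx":0,"ty":0,"tz":0.006,"spin":0,"claw":0},{"tx":0,"ty":0,"tz":0.006,"spin":0,"claw":0}])

```text
time: 15.85
tcp_pos: [502.8, 130.0, 336.1]
orientation: [0.706, 0.709, -0.0, -0.0]
wrist_force: [-1.0, 0.2, -5.2]
finger_gap: 17.9
grasp_force: 50.0
```

```bash
python3 -c "
from h import *
st()
c=vision.get_calibration('side'); b=cv2.cvtColor(vision.capture('side'),cv2.COLOR_BGR2GRAY)
for u in (278,281): print(b[236:288,u].tolist())"
```

```text
t 15.85 tcp [502.8 130.  336.1] yaw_x 90.24 gap 17.9 F [-1.   0.2 -5.2] M [-0.47 -0.07 -0.02] grip 50.0 q6 0.1
[150, 151, 152, 152, 151, 153, 159, 175, 177, 159, 151, 146, 131, 119, 129, 141, 152, 155, 154, 154, 154, 153, 153, 154, 160, 159, 153, 151, 149, 149, 149, 149, 150, 152, 154, 154, 152, 143, 126, 111, 100, 76, 72, 120, 165, 180, 173, 160, 151, 129, 113, 120]
[154, 154, 153, 153, 153, 153, 157, 170, 171, 155, 151, 149, 145, 147, 154, 156, 155, 155, 155, 154, 155, 154, 154, 155, 152, 145, 143, 152, 153, 152, 146, 141, 143, 151, 155, 156, 154, 147, 124, 90, 78, 70, 81, 127, 166, 183, 180, 164, 153, 139, 119, 112]
```

The left end is now about 16 mm up and the weight hangs on the fingers. I'll release it onto the cheeks, then regrip at the rail's middle.

play_rows(increments=[{"tx":0,"ty":0,"tz":0.003,"spin":0,"claw":0.6},{"tx":0,"ty":0,"tz":0.003,"spin":0,"claw":0.6},{"tx":0,"ty":0,"tz":0.003,"spin":0,"claw":0.6},{"tx":0,"ty":0,"tz":-0.1,"spin":0,"claw":0.6},{"tx":0.08,"ty":0,"tz":-0.1,"spin":0,"claw":0.6},{"tx":0.161,"ty":0,"tz":-0.1,"spin":0,"claw":0.6},{"tx":0.161,"ty":0,"tz":-0.1,"spin":0,"claw":0.6},{"tx":0.161,"ty":0,"tz":-0.1,"spin":0,"claw":0.6}])

```text
time: 16.7
tcp_pos: [502.3, 211.1, 386.3]
orientation: [0.705, 0.709, 0.0, 0.0]
wrist_force: [0.3, -0.7, 0.7]
finger_gap: 55.3
grasp_force: 0.0
```

```bash
python3 -c "
from h import *
st()
c=vision.get_calibration('side'); b=cv2.cvtColor(vision.capture('side'),cv2.COLOR_BGR2GRAY)
for u in (278,281): print(b[236:288,u].tolist())
t=vision.capture('top'); g=cv2.cvtColor(t,cv2.COLOR_BGR2GRAY)
for u in (144,222): print(u,g[200:232,u].tolist())
g0=cv2.imread('pics/top0.png',0)
for u in (144,222): print(u,g0[200:232,u].tolist())
print(g[212:216,130:150].tolist()); print(g0[212:216,130:150].tolist())
"
```

```text
t 16.7 tcp [502.3 211.1 386.3] yaw_x 90.35 gap 55.3 F [ 0.3 -0.7  0.7] M [ 0.06 -0.01  0.02] grip 0.0 q6 0.25
[136, 144, 150, 151, 150, 152, 152, 152, 155, 162, 161, 156, 149, 145, 133, 124, 129, 142, 152, 154, 154, 154, 154, 153, 153, 153, 146, 143, 149, 149, 147, 145, 147, 150, 152, 154, 153, 153, 148, 133, 104, 75, 73, 120, 165, 181, 174, 161, 151, 129, 113, 121]
[157, 156, 154, 155, 155, 155, 156, 154, 157, 173, 174, 157, 152, 152, 148, 146, 152, 154, 155, 154, 154, 154, 153, 154, 154, 151, 147, 148, 153, 152, 148, 141, 136, 142, 151, 153, 153, 153, 148, 125, 88, 68, 80, 128, 165, 183, 181, 163, 154, 138, 119, 112]
144 [90, 89, 88, 84, 85, 88, 79, 79, 78, 77, 72, 74, 68, 68, 67, 60, 55, 53, 72, 80, 71, 60, 72, 100, 130, 136, 136, 136, 136, 134, 136, 136]
222 [151, 150, 149, 149, 133, 121, 120, 121, 120, 119, 124, 124, 122, 119, 118, 145, 135, 122, 122, 124, 121, 124, 106, 100, 112, 116, 123, 117, 109, 116, 122, 144]
144 [104, 103, 106, 105, 106, 108, 107, 110, 113, 118, 118, 114, 135, 142, 139, 145, 142, 140, 145, 117, 105, 112, 119, 115, 115, 117, 114, 114, 114, 115, 116, 115]
2
[... 199 characters left out ...]
, 72, 74, 73, 70, 71, 68, 72, 70, 73, 71, 68], [75, 75, 77, 71, 71, 68, 69, 67, 69, 70, 69, 70, 71, 72, 68, 70, 66, 64, 68, 63], [72, 73, 74, 70, 74, 72, 70, 70, 71, 70, 66, 70, 63, 65, 67, 63, 66, 64, 61, 60], [70, 71, 72, 68, 64, 68, 67, 70, 67, 67, 63, 66, 65, 62, 60, 56, 60, 61, 55, 53]]
[[115, 114, 116, 113, 116, 114, 117, 119, 116, 134, 136, 133, 134, 134, 135, 136, 136, 132, 136, 135], [118, 116, 116, 116, 116, 116, 118, 116, 117, 138, 141, 142, 140, 141, 142, 143, 142, 141, 143, 142], [118, 115, 118, 120, 118, 116, 118, 119, 104, 137, 140, 142, 142, 141, 139, 140, 142, 140, 141, 142], [121, 120, 117, 118, 119, 119, 119, 120, 94, 138, 142, 143, 140, 145, 145, 143, 140, 141, 141, 144]]
```

play_rows(increments=[{"tx":0,"ty":0,"tz":0.06,"spin":0,"claw":0.6},{"tx":0,"ty":0,"tz":0.098,"spin":0,"claw":0.6},{"tx":0,"ty":0,"tz":0.098,"spin":0,"claw":0.6},{"tx":0,"ty":0,"tz":0.098,"spin":0,"claw":0.6},{"tx":0,"ty":0,"tz":0.098,"spin":0,"claw":0},{"tx":0,"ty":0,"tz":0.098,"spin":0,"claw":0},{"tx":0,"ty":0,"tz":0.098,"spin":0,"claw":0},{"tx":0,"ty":0,"tz":0.098,"spin":0,"claw":0},{"tx":0,"ty":0,"tz":0.098,"spin":0,"claw":0},{"tx":0,"ty":0,"tz":0.098,"spin":0,"claw":0},{"tx":0,"ty":0,"tz":0.098,"spin":0,"claw":0}])

```text
time: 17.9
tcp_pos: [502.5, 210.5, 337.3]
orientation: [0.706, 0.708, 0.0, 0.0]
wrist_force: [0.4, -0.2, 1.7]
finger_gap: 17.8
grasp_force: 50.0
```

play_rows(increments=[{"tx":0,"ty":0,"tz":-0.003,"spin":0,"claw":0},{"tx":0,"ty":0,"tz":-0.006,"spin":0,"claw":0},{"tx":0,"ty":0,"tz":-0.009,"spin":0,"claw":0},{"tx":0,"ty":0,"tz":-0.012,"spin":0,"claw":0},{"tx":0,"ty":0,"tz":-0.012,"spin":0,"claw":0},{"tx":0,"ty":0,"tz":-0.012,"spin":0,"claw":0}])

```text
time: 18.5
tcp_pos: [502.5, 210.5, 343.1]
orientation: [0.706, 0.709, -0.0, -0.0]
wrist_force: [0.5, -0.2, -5.1]
finger_gap: 17.6
grasp_force: 50.0
```

```bash
python3 -c "
from h import *
st()"
```

```text
t 18.5 tcp [502.5 210.5 343.1] yaw_x 90.24 gap 17.6 F [ 0.5 -0.2 -5.1] M [-0.   -0.08  0.04] grip 50.0 q6 0.25
```

It lifts free at 5.1 N with no moment, so the grip is centred. I'll lift it, then carry it over to the slot.

play_rows(increments=[{"tx":0,"ty":0,"tz":-0.04,"spin":0,"claw":0},{"tx":0,"ty":0,"tz":-0.08,"spin":0,"claw":0},{"tx":0,"ty":0,"tz":-0.12,"spin":0,"claw":0},{"tx":0,"ty":0,"tz":-0.16,"spin":0,"claw":0},{"tx":0,"ty":0,"tz":-0.2,"spin":0,"claw":0},{"tx":0,"ty":0,"tz":-0.22,"spin":0,"claw":0},{"tx":0,"ty":0,"tz":-0.22,"spin":0,"claw":0},{"tx":0,"ty":0,"tz":-0.22,"spin":0,"claw":0}])

```text
time: 19.3
tcp_pos: [502.3, 210.4, 452.2]
orientation: [0.706, 0.709, -0.001, -0.0]
wrist_force: [-0.1, -0.1, -6.3]
finger_gap: 17.7
grasp_force: 50.0
```

play_rows(increments=[{"tx":-0.06,"ty":-0.003,"tz":0,"spin":-0.01,"claw":0},{"tx":-0.14,"ty":-0.006,"tz":0,"spin":-0.02,"claw":0},{"tx":-0.22,"ty":-0.01,"tz":0,"spin":-0.03,"claw":0},{"tx":-0.3,"ty":-0.012,"tz":0,"spin":-0.04,"claw":0},{"tx":-0.38,"ty":-0.015,"tz":0,"spin":-0.05,"claw":0},{"tx":-0.46,"ty":-0.018,"tz":0,"spin":-0.06,"claw":0},{"tx":-0.54,"ty":-0.02,"tz":0,"spin":-0.07,"claw":0},{"tx":-0.62,"ty":-0.024,"tz":0,"spin":-0.08,"claw":0},{"tx":-0.7,"ty":-0.028,"tz":0,"spin":-0.09,"claw":0},{"tx":-0.78,"ty":-0.03,"tz":0,"spin":-0.1,"claw":0},{"tx":-0.86,"ty":-0.032,"tz":0,"spin":-0.1,"claw":0},{"tx":-0.9,"ty":-0.032,"tz":0,"spin":-0.1,"claw":0}])

```text
time: 20.5
tcp_pos: [487.8, -242.6, 451.4]
orientation: [0.678, 0.735, -0.001, -0.001]
wrist_force: [0.4, 0.3, -5.3]
finger_gap: 17.8
grasp_force: 50.0
```

```bash
python3 -c "
from h import *
st()"
```

```text
t 20.5 tcp [ 487.8 -242.6  451.4] yaw_x 94.59 gap 17.8 F [ 0.4  0.3 -5.3] M [-0.07 -0.19 -0.02] grip 50.0 q6 -0.68
```

play_rows(increments=[{"tx":-0.0345,"ty":-0.0054,"tz":0.02,"spin":0,"claw":0},{"tx":-0.0345,"ty":-0.0054,"tz":0.06,"spin":0,"claw":0},{"tx":-0.0345,"ty":-0.0054,"tz":0.1,"spin":0,"claw":0},{"tx":-0.0345,"ty":-0.0054,"tz":0.14,"spin":0,"claw":0},{"tx":-0.0345,"ty":-0.0054,"tz":0.18,"spin":0,"claw":0},{"tx":-0.0345,"ty":-0.0054,"tz":0.2,"spin":0,"claw":0},{"tx":-0.0345,"ty":-0.0054,"tz":0.2,"spin":0,"claw":0},{"tx":-0.0345,"ty":-0.0054,"tz":0.2,"spin":0,"claw":0}])

```text
time: 21.3
tcp_pos: [487.3, -256.9, 353.4]
orientation: [0.677, 0.736, 0.0, 0.0]
wrist_force: [-0.5, -0.3, -6.1]
finger_gap: 17.5
grasp_force: 50.0
```

```bash
python3 - <<'E'
from h import *
st()
s=vision.capture("side"); t=vision.capture("top"); w=vision.capture("wrist")
up=lambda m,f:cv2.resize(m,None,fx=f,fy=f,interpolation=cv2.INTER_CUBIC)
A=up(s[110:200,240:330],6.6)
cv2.imwrite("pics/s3.png",A)
E
```

```text
t 21.3 tcp [ 487.3 -256.9  353.4] yaw_x 94.75 gap 17.5 F [-0.5 -0.3 -6.1] M [-0.08 -0.09  0.06] grip 50.0 q6 -0.71
```

View pics/s3.png

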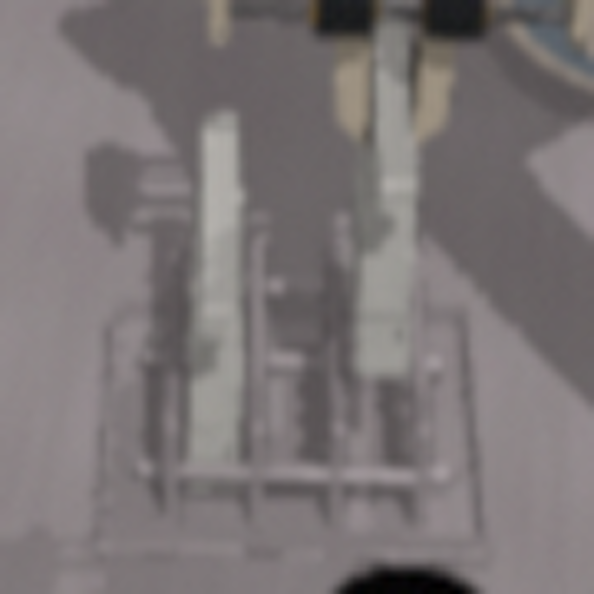

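The grid hangs upright over the free slot, its foot (columns 357–410) between the wires at about 340 and 425. I'll trim 3 mm along y and descend.

play_rows(increments=[{"tx":-0.006,"ty":-0.002,"tz":0.01,"spin":0,"claw":0},{"tx":-0.006,"ty":-0.002,"tz":0.02,"spin":0,"claw":0},{"tx":-0.006,"ty":-0.002,"tz":0.03,"spin":0,"claw":0},{"tx":-0.006,"ty":-0.002,"tz":0.04,"spin":0,"claw":0},{"tx":-0.006,"ty":-0.002,"tz":0.05,"spin":0,"claw":0},{"tx":-0.006,"ty":-0.002,"tz":0.06,"spin":0,"claw":0},{"tx":-0.006,"ty":-0.002,"tz":0.06,"spin":0,"claw":0}])

```text
time: 22.15
tcp_pos: [486.2, -259.9, 322.3]
orientation: [0.677, 0.736, -0.0, -0.001]
wrist_force: [-0.4, -0.3, -5.0]
finger_gap: 17.4
grasp_force: 50.0
```

```bash
python3 -c "
from h import *
st()"
```

```text
t 22.15 tcp [ 486.2 -259.9  322.3] yaw_x 94.73 gap 17.4 F [-0.4 -0.3 -5. ] M [-0.03 -0.1   0.01] grip 50.0 q6 -0.71
```

Inside the rails with no contact. On down, toward about 286.

play_rows(increments=[{"tx":0,"ty":0,"tz":0.01,"spin":0,"claw":0},{"tx":0,"ty":0,"tz":0.02,"spin":0,"claw":0},{"tx":0,"ty":0,"tz":0.03,"spin":0,"claw":0},{"tx":0,"ty":0,"tz":0.04,"spin":0,"claw":0},{"tx":0,"ty":0,"tz":0.05,"spin":0,"claw":0},{"tx":0,"ty":0,"tz":0.06,"spin":0,"claw":0},{"tx":0,"ty":0,"tz":0.066,"spin":0,"claw":0},{"tx":0,"ty":0,"tz":0.066,"spin":0,"claw":0}])

```text
time: 22.95
tcp_pos: [486.2, -260.0, 289.7]
orientation: [0.677, 0.736, -0.0, -0.0]
wrist_force: [-0.5, 0.1, -5.3]
finger_gap: 17.5
grasp_force: 50.0
```

```bash
python3 -c "
from h import *
st()"
```

```text
t 22.95 tcp [ 486.2 -260.   289.7] yaw_x 94.74 gap 17.5 F [-0.5  0.1 -5.3] M [ 0.   -0.15 -0.01] grip 50.0 q6 -0.71
```

play_rows(increments=[{"tx":0,"ty":0,"tz":0.003,"spin":0,"claw":0},{"tx":0,"ty":0,"tz":0.006,"spin":0,"claw":0},{"tx":0,"ty":0,"tz":0.009,"spin":0,"claw":0},{"tx":0,"ty":0,"tz":0.012,"spin":0,"claw":0},{"tx":0,"ty":0,"tz":0.012,"spin":0,"claw":0},{"tx":0,"ty":0,"tz":0.012,"spin":0,"claw":0}])

```text
time: 23.55
tcp_pos: [486.4, -260.0, 284.5]
orientation: [0.677, 0.736, 0.0, 0.0]
wrist_force: [-0.0, 0.8, -3.5]
finger_gap: 17.4
grasp_force: 50.0
```

```bash
python3 -c "
from h import *
st()"
```

```text
t 23.55 tcp [ 486.4 -260.   284.5] yaw_x 94.73 gap 17.4 F [-0.   0.8 -3.5] M [ 0.14 -0.03 -0.04] grip 50.0 q6 -0.71
```

Contact is beginning at 284.5, as expected for the floor. A little further.

play_rows(increments=[{"tx":0,"ty":0,"tz":0.002,"spin":0,"claw":0},{"tx":0,"ty":0,"tz":0.004,"spin":0,"claw":0},{"tx":0,"ty":0,"tz":0.006,"spin":0,"claw":0},{"tx":0,"ty":0,"tz":0.006,"spin":0,"claw":0},{"tx":0,"ty":0,"tz":0.006,"spin":0,"claw":0}])

```text
time: 24.05
tcp_pos: [486.6, -259.7, 284.2]
orientation: [0.677, 0.736, 0.0, 0.001]
wrist_force: [-4.5, 7.4, 18.3]
finger_gap: 17.6
grasp_force: 50.0
```

```bash
python3 -c "
from h import *
st()"
```

```text
t 24.05 tcp [ 486.6 -259.7  284.2] yaw_x 94.75 gap 17.6 F [-4.5  7.4 18.3] M [ 0.97  0.85 -0.09] grip 50.0 q6 -0.71
```

It's firmly on the floor (284.2 against an expected 284). I'll ease the push off, release and retreat upward.

play_rows(increments=[{"tx":0,"ty":0,"tz":-0.004,"spin":0,"claw":0},{"tx":0,"ty":0,"tz":-0.005,"spin":0,"claw":0},{"tx":0,"ty":0,"tz":-0.005,"spin":0,"claw":0.45},{"tx":0,"ty":0,"tz":-0.005,"spin":0,"claw":0.45},{"tx":0,"ty":0,"tz":-0.005,"spin":0,"claw":0.45},{"tx":0,"ty":0,"tz":-0.005,"spin":0,"claw":0.45},{"tx":0,"ty":0,"tz":-0.05,"spin":0,"claw":0.45},{"tx":0,"ty":0,"tz":-0.12,"spin":0,"claw":0.45},{"tx":0,"ty":0,"tz":-0.2,"spin":0,"claw":0.45},{"tx":0,"ty":0,"tz":-0.26,"spin":0,"claw":0.45},{"tx":-0.1,"ty":0,"tz":-0.3,"spin":0,"claw":0.45},{"tx":-0.2,"ty":0,"tz":-0.3,"spin":0,"claw":0.45}])

```text
time: 25.25
tcp_pos: [494.8, -356.2, 435.4]
orientation: [0.676, 0.737, 0.0, 0.004]
wrist_force: [1.0, -1.3, 0.4]
finger_gap: 41.6
grasp_force: 0.0
```

```bash
python3 - <<'E'
from h import *
st()
c=vision.get_calibration("wrist"); im=cv2.cvtColor(vision.capture("wrist"),cv2.COLOR_BGR2GRAY)
cv2.imwrite("pics/w5.png",im)
yw=np.radians(4.73); ya=np.array([-np.sin(yw),np.cos(yw),0]); xa=np.array([np.cos(yw),np.sin(yw),0])
# rail's edges across, measured at stations along the rail, top at z=132
C=np.array([486.5,-260,132.])
for d in (-20,20,60,85):
    xs=np.arange(-25,25.1,1); px=np.array([proj(c,C+d*ya+x*xa) for x in xs],np.float32)
    v=cv2.remap(im,px[None,:,0],px[None,:,1],cv2.INTER_LINEAR)[0]; print(d,v.tolist())
ds=np.arange(70,115,1.); px=np.array([proj(c,C+d*ya) for d in ds],np.float32)
print("end",list(zip(ds.astype(int).tolist(),cv2.remap(im,px[None,:,0],px[None,:,1],cv2.INTER_LINEAR)[0].tolist())))
E
```

```text
t 25.25 tcp [ 494.8 -356.2  435.4] yaw_x 94.9 gap 41.6 F [ 1.  -1.3  0.4] M [-0.05 -0.14 -0.04] grip 0.0 q6 -0.84
-20 [169, 169, 168, 168, 167, 163, 142, 144, 156, 164, 163, 144, 111, 110, 130, 131, 130, 165, 189, 193, 189, 187, 187, 189, 191, 193, 194, 193, 193, 191, 192, 195, 189, 162, 138, 120, 116, 109, 92, 86, 96, 102, 109, 116, 123, 110, 113, 111, 110, 109, 115]
20 [175, 174, 174, 176, 173, 167, 144, 140, 155, 166, 165, 146, 116, 101, 124, 127, 132, 158, 191, 199, 197, 191, 186, 192, 195, 198, 197, 195, 196, 195, 194, 195, 195, 171, 130, 125, 122, 116, 106, 97, 93, 101, 112, 115, 111, 115, 116, 116, 115, 115, 118]
60 [152, 152, 156, 157, 157, 170, 152, 140, 155, 169, 166, 149, 118, 100, 151, 155, 151, 172, 207, 220, 219, 214, 209, 211, 216, 217, 217, 215, 216, 214, 213, 214, 213, 190, 141, 152, 155, 154, 139, 100, 124, 140, 153, 152, 139, 125, 147, 155, 154, 154, 155]
85 [0, 0, 0, 0, 0, 0, 0, 0, 0, 0, 0, 0, 0, 0, 0, 0, 0, 0, 0, 0, 0, 0, 0, 0, 0, 0, 0, 0, 0, 0, 0, 0, 0, 0, 0, 0, 0, 0, 0, 0, 0, 0, 0, 0, 0, 0, 0, 0, 0, 0, 0]
end [(70, 0), (71, 0), (72, 0), (73, 0), (74, 0), (75, 0), (76, 0), (77, 0), (78, 0), (79, 0), (80, 0), (81, 0), (82, 0), (83, 0), (84, 0), (85, 0), (86, 0), (87, 0), (88, 0), (89, 0), (90, 0), (91, 0), (92, 0), (93, 0), (94, 0), (95, 0), (96, 0), (97, 0), (98, 0), (99, 0), (100, 0), (101, 0), (102, 0), (103, 0), (104, 0), (105, 0), (106, 0), (107, 0), (108, 0), (109, 0), (110, 0), (111, 0), (112, 0), (113, 0), (114, 0)]
```

The rail's top is seen at its expected place (centre within 1 mm, parallel to the slot), so the grid stands upright and the robot is clear. Handing in.

```bash
python3 -c "
from station import bot
print(bot.hand_in())"
```

```text
the job is handed in; nothing more can be done
None
```

I rocked the grid loose, lifted it off the pins, stood it on the free slot's floor and let go there. The job is handed in at about 25 s of the 72 s allowed, and no verdict was returned.

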